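# Rebuild the microscope's lamp unit

## Task

Rebuild the microscope's lamp unit: drop the lamp module into its socket and swing the red-tipped lever shut over it, and stack the optics flat in the upright filter tube, one at a time, each let go before the next, from the bottom up: the aluminium lens cell, the black open spacer ring, then whichever of the blue, green and amber filters are there, in that order, and the brass retaining ring last. The lamp may be done before or after the optics; leave the slide box, the oil bottle and the cell counter where they are.

Things in the scene. Friction and masses are not known exactly. Their poses are not given: they have to be found in the camera images.
- tube: Upright black filter tube, pale flared rim, fixed. Origin under the centre of its white base (110 x 110 x 12 mm; base top = bore floor), z up. Bore 66 mm, walls 8 mm thick, from 12 to 69 mm above the origin, flared lead-in on up to 76 mm. Two finger slots 40 mm wide cut the wall from rim to floor at the tube's own +y and -y: a ring can be lowered all the way with one finger in each slot.
- bore (a point): Centre of the bore's floor, on the tube's axis, 12 mm above the underside of the base; the rings must lie centred over it.
- lens: Lens cell: aluminium round cell 60 mm across and 12 mm thick with pale clear glass 47 mm across (the glass is solid: no open hole). Loose, lies flat on the bench at the start; origin at the centre of its underside, z up.
- spacer: Spacer: matt black open ring, 60 mm outside, hole 46 mm, 14 mm tall. Loose, lies flat on the bench at the start; origin at the centre of its underside, z up.
- blue: Blue filter: black round cell 60 mm across and 9 mm thick with blue glass 47 mm across (the glass is solid: no open hole). Loose, lies flat on the bench at the start; origin at the centre of its underside, z up. May be absent.
- green: Green filter: black round cell 60 mm across and 9 mm thick with green glass 47 mm across (the glass is solid: no open hole). Loose, lies flat on the bench at the start; origin at the centre of its underside, z up. May be absent.
- amber: Amber filter: black round cell 60 mm across and 9 mm thick with amber glass 47 mm across (the glass is solid: no open hole). Loose, lies flat on the bench at the start; origin at the centre of its underside, z up. May be absent.
- retainer: Retaining ring: brass open ring, 60 mm outside, hole 38 mm, 12 mm tall. Loose, lies flat on the bench at the start; origin at the centre of its underside, z up.
- lamp: Lamp module, about 0.28 kg, loose, stands upright on the bench: aluminium block 60 (x) x 44 (y) x 34 mm tall with dark fin lines; on its top in the middle an upright orange grip 36 (x) x 20 (y) mm, from 34 to 76 mm above the underside. Origin at the centre of its underside, z up. Either way round fits.
- socket: Grey lamp socket with blue lead-in edges, fixed. Origin under the centre of its pocket, z up. Pocket 64 (x) x 48 (y) mm, floor 10 mm above the origin, walls to 29 mm, bevelled lead-in to about 33 mm. The seated lamp's underside is 10 mm above the origin, its axes along the socket's (either way round). The lever is at the socket's +y side, hinged at its -x end.
- lever_hinge (a point): A point on the lever's hinge axis: 60 mm to -x, 40 mm to +y and 50 mm above the socket's origin. The axis is parallel to the socket's y.
- lever (a joint): Locking lever angle (rad): 0 shut (arm level, pointing to the socket's +x), grows as the free end rises and swings over to -x; stop at 2.2. Starts open at 1.7 to 2.1 and stays where left (light friction, 1.2 N at the red tab). Shut, a tongue at mid-arm lies over the lamp block's shoulder; it cannot shut unless the lamp is fully down.
- lever_tab (a point): Middle of the free part of the red tab at the lever's end: a round bar 14 mm thick, parallel to the socket's y, free for 40 mm (20 mm either side of this point), 105 mm from the hinge axis and 64 mm to +y of the socket's origin. Nothing lies under it but the bench.
- slidebox: Bystander: dark wooden slide box 100 x 170 x 32 mm with glass slides on top; origin at the centre of its underside.
- oil: Bystander: small amber oil bottle, 40 mm across, 75 mm tall; origin at the centre of its underside.
- counter: Bystander: white cell counter with black keys, 150 x 170 x 52 mm; origin at the centre of its underside.

How it is judged:
By the outcome, as a careful person would: the job done as asked, in the order asked, and still so for the second after the job is handed in, with the robot touching nothing.
Of blue, green, amber only 1 to 3 are there at a start; the rules pass over those that are not, and their reading is None.
At some moment in a run one of lens, spacer, blue, green, amber, retainer may be knocked a few centimetres aside while the robot is not near it.
It also fails if it takes over 210 s, if anything falls off the work surface, if the arm or the gripper's body presses on something with over 40 N, if the wrist force passes 120 N, or if a joint passes its speed limit or range.

## Robot

A 6-joint arm with a two-finger parallel gripper is mounted at the origin on the work surface. World frame = base frame: x ahead of the robot, y to its left, z up, the work surface at z = 0. Lengths are in m, angles in rad, forces in N, time in s.
With the tool pointing down it reaches from about 0.25 to 0.775 m from the base axis. Payload 4 kg.
Tool frame: the origin (TCP) lies between the finger pads; the fingertips stand 11 mm ahead of it and the grasp point (between the pads) lies 8 mm behind it (arm.tip_extent is the distance from the TCP to the fingertips, in m); z points along the fingers, y is the line along which they close (so a half turn about z gives the same grasp; the last joint's range is limited). The gripper opens to 85 mm and grips with 20 to 120 N. Pads are 22 mm wide; open, the fingers measure 114 mm over their backs; the gripper's body (76 mm by 85 mm) begins 54 mm behind the grasp point. The pads swing forward as they close: fully open they stand 13 mm farther back than shut.
Start: joints at [1.242, 0.087, 1.371, -0, 1.684, -0.103], TCP at [0.123, 0.536, 0.242] pointing down, gripper open.
Joint ranges: [-3.1, 3.1], [-0.76, 2.03], [0.27, 2.55], [-1.08, 4.22], [0.17, 2.65], [-2.57, 2.57]. Speed limits (rad/s): [2.79, 2.79, 3.14, 3.14, 3.14, 3.14].

## Interface

Orientations are given as a rotation vector (axis times angle).
In Python, from bench import arm gives the robot as it stands. Calls block until the motion is done:
- arm.movep(position, orientation): joint-space move of the TCP to a pose.
- arm.movel(position, frame=None, vel=0.15): straight line of the TCP; frame=None keeps the orientation; vel is the mean speed in m/s.
- arm.movej(angles): joint-space move.
- arm.gripper_open() and arm.clamp(strength=None): open the fingers fully, or close them until they stop; strength is the grip in N (None keeps the last).
- arm.wait(seconds).
- arm.inverse_kinematics(position, orientation): joint angles nearest the present ones, or None.
- arm.grab_frame(name): name is "scene" or "top" or "wrist"; returns a dict with "frame" (480x640x3 uint8, red, green, blue), "fx", "fy", "cx", "cy" (pixels), "D" ([k1, k2, p1, p2, k3] as OpenCV has them; the pictures are not rectified), "cam_to_world" (4x4, takes a point from camera to world coordinates). Camera axes: x right, y up, looking along -z (the intrinsics and any distortion apply to the point x, -y, -z); pixel columns grow to the right and rows downward; lengths in m; the calibration is good to about 2 mm. A picture is of the moment at which its call begins. There is no depth.
A pose or a line that the arm cannot do raises arm.Unreachable and nothing moves.
- arm.job_done(): hands the job in; it is judged then, once.
Readings, each from a call of its own:
- arm.get_time(): time.
- arm.get_joint_positions(): joint angles.
- arm.get_joint_velocities(): joint speeds.
- arm.get_joint_torque(): joint torques, N m.
- arm.get_position(): TCP position.
- arm.get_eef_rot(): TCP orientation.
- arm.get_wrist_force(): force on the tool from outside, world axes, zero at the start.
- arm.get_moment(): the same for the moment, N m.
- arm.get_finger_gap(): finger opening in m.
- arm.get_grasp_force(): force on a finger pad.
Only numpy, scipy, OpenCV 4.12 (cv2) and the standard library are available. Lean on these libraries where they do the work, as an engineer would, in place of code of your own. Each camera call takes 0.05 s, during which the arm holds its last target. There are 200 camera calls.

## Working session

There is one attempt and no reset: what is moved stays moved. The work goes in short steps, each a Python script; the robot and the scene stay as the last script left them, time stands still between calls to the robot, and variables do not carry over. Pictures are saved under pics/ and viewed, at most 14 in all, crops included, and the job is handed in when it is done.

```bash
ls; mkdir -p pics
python3 - <<'E'
from bench import arm
import cv2,numpy as np
for n in ["top","scene"]:
    f=arm.grab_frame(n); cv2.imwrite(f"pics/{n}0.png",f["frame"][:,:,::-1]); np.save(f"{n}0.npy",f,allow_pickle=True)
    print(n,f["fx"],f["cx"],f["cy"],f["D"],np.round(f["cam_to_world"],3).tolist())
print(arm.get_eef_rot(),arm.get_time(),arm.get_finger_gap(),arm.tip_extent)
E
```

```text
pics
top 468.86230385847995 318.7415183911988 235.41461444789533 [-0.03756982  0.          0.          0.          0.        ] [[-0.002, 0.994, -0.107, 0.477], [-1.0, -0.002, 0.002, 0.073], [0.002, 0.107, 0.994, 1.306], [0.0, 0.0, 0.0, 1.0]]
scene 522.5250116795197 310.324516535067 234.41453512117224 [0.02434497 0.         0.         0.         0.        ] [[-0.777, -0.535, 0.331, 0.983], [0.629, -0.651, 0.425, 0.591], [-0.012, 0.538, 0.843, 1.051], [0.0, 0.0, 0.0, 1.0]]
[-3.53862917e-01 -3.12114479e+00  3.10369431e-03] 0.1 0.08527241911893205 0.011
```

View pics/top0.png

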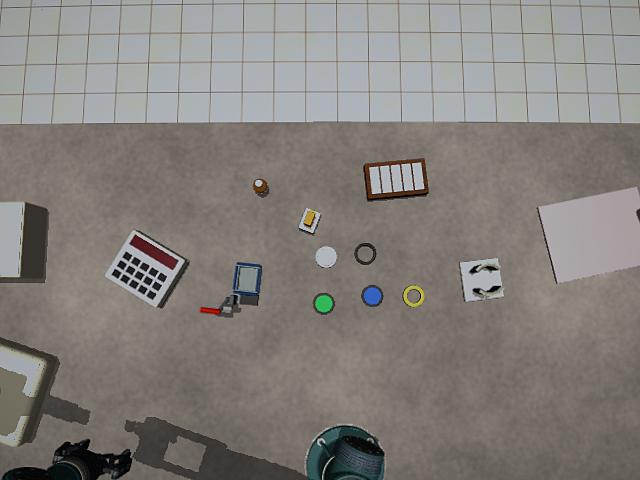

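View pics/scene0.png

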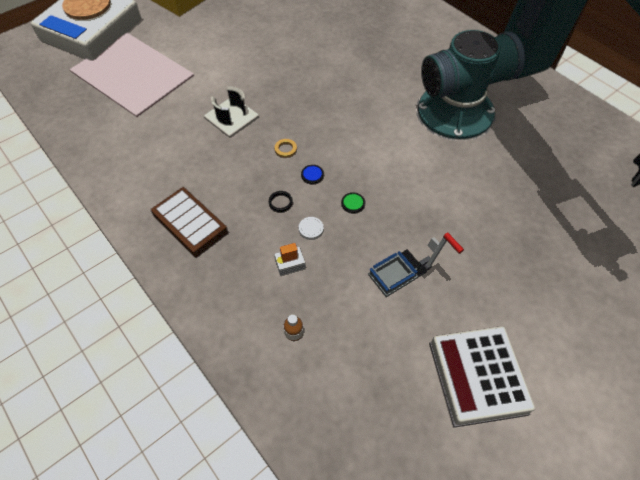

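The top view shows the lens at (326,257), spacer (365,254), green (323,303), blue (372,296) and retainer (413,296). The tube is at (482,280), lamp (310,221), socket (247,281) and red tab (210,310). Amber is absent. I'll refine these positions with the wrist camera.

```bash
cat > h.py <<'E'
from bench import arm
import cv2,numpy as np
from scipy.spatial.transform import Rotation as Ro
def ori(a): # tool down; tool y (closing line) lies at world angle a (mod pi)
    return (Ro.from_euler('z',a)*Ro.from_euler('z',np.pi/2)*Ro.from_euler('x',np.pi)).as_rotvec()
def ray(f,px):
    K=np.array([[f["fx"],0,f["cx"]],[0,f["fy"],f["cy"]],[0,0,1]])
    u=cv2.undistortPoints(np.float64(px).reshape(-1,1,2),K,np.float64(f["D"])).reshape(-1,2)
    d=np.c_[u[:,0],-u[:,1],-np.ones(len(u))]@f["cam_to_world"][:3,:3].T
    return f["cam_to_world"][:3,3],d
def onz(f,px,z):
    o,d=ray(f,px); return (o+d*((z-o[2])/d[:,2])[:,None])[:,:2]
def goto(x,y,z,a):
    """joint move, picking the half turn with last joint in range and nearest its middle"""
    best=None
    for k in (-1,0,1):
        q=arm.inverse_kinematics([x,y,z],ori(a+k*np.pi))
        if q is not None and abs(q[5])<2.5 and (best is None or abs(q[5])<abs(best[0])): best=(q[5],a+k*np.pi)
    arm.movep([x,y,z],ori(best[1])); return best[1]
def snap(n,name):
    f=arm.grab_frame(n); cv2.imwrite(f"pics/{name}.png",f["frame"][:,:,::-1]); np.save(name+".npy",f,allow_pickle=True); return f
E
python3 - <<'E'
from h import *
f=np.load("top0.npy",allow_pickle=True).item()
P=dict(lens=(326,257),spacer=(365,254),green=(323,303),blue=(372,296),ret=(413,296),tube=(482,280),lamp=(310,221),sock=(247,281),tab=(210,310))
for k,v in P.items(): print(k,onz(f,v,0.012)[0].round(3))
t=onz(f,P["tube"],0.02)[0]
print(goto(t[0]-0.05,t[1],0.33,np.pi/2)); f=snap("wrist","w_tube")
print(arm.get_time(),arm.get_position(),f["fx"],f["cx"],f["cy"],f["D"],f["cam_to_world"].round(3).tolist())
s=onz(f,P["sock"],0.02) if 0 else onz(np.load("top0.npy",allow_pickle=True).item(),P["sock"],0.02)[0]
print(goto(s[0]-0.05,s[1],0.38,np.pi/2)); snap("wrist","w_sock")
goto(0.44,-0.0,0.45,np.pi/2); snap("wrist","w_mid");print(arm.get_time())
E
python3 -c "
import cv2,numpy as np
a=[cv2.imread(f'pics/w_{n}.png') for n in ('tube','sock')]
cv2.imwrite('pics/c1.png',cv2.resize(np.vstack(a),(400,600)))"
```

```text
lens [0.557 0.05 ]
spacer [ 0.565 -0.058]
green [0.431 0.058]
blue [ 0.45  -0.076]
ret [ 0.449 -0.189]
tube [ 0.492 -0.381]
lamp [0.658 0.094]
sock [0.491 0.267]
tab [0.413 0.368]
-1.5707963267948966
3.5417 [ 0.44267698 -0.37787632  0.32999961] 423.8837186531155 314.84501075406286 235.00409544759987 [-0.0560513  0.         0.         0.         0.       ] [[0.002, 0.961, 0.277, 0.512], [-1.0, 0.002, 0.001, -0.378], [0.0, -0.277, 0.961, 0.462], [0.0, 0.0, 0.0, 1.0]]
1.5707963267948966
8.15
```

View pics/w_sock.png

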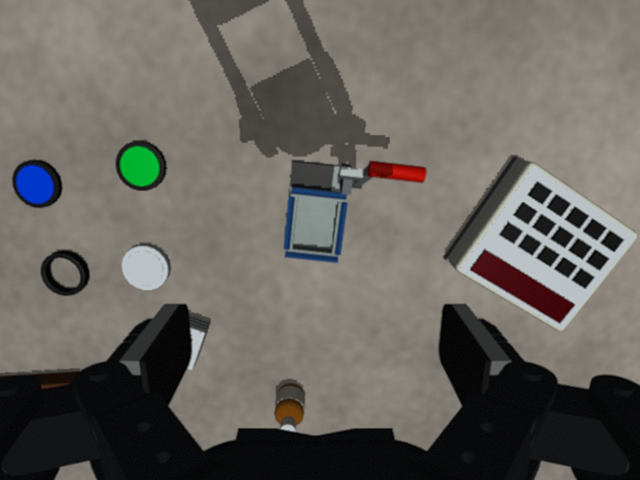

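View pics/w_tube.png

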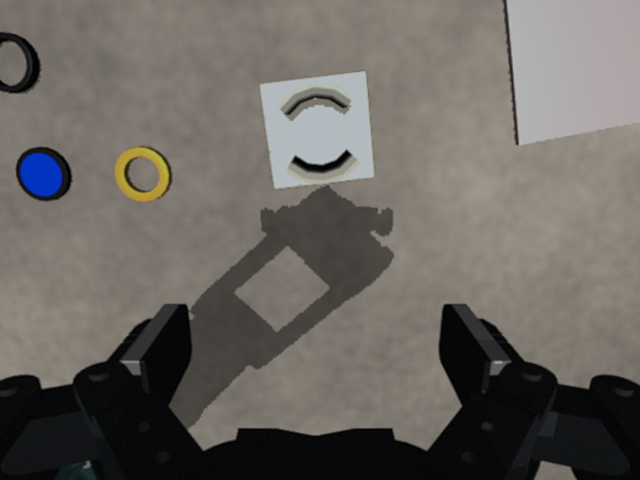

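```bash
cat >> h.py <<'E'
M=dict(lens=lambda h,s,v:(s<40)&(v>170),spacer=lambda h,s,v:v<45,blue=lambda h,s,v:(h>105)&(h<130)&(s>140)&(v>80),
 green=lambda h,s,v:(h>45)&(h<80)&(s>140)&(v>80),ret=lambda h,s,v:(h>15)&(h<35)&(s>110)&(v>110),
 white=lambda h,s,v:(s<40)&(v>150),sockblue=lambda h,s,v:(h>100)&(h<125)&(s>110)&(v>40),
 orange=lambda h,s,v:(h>7)&(h<22)&(s>150)&(v>120),red=lambda h,s,v:((h<6)|(h>172))&(s>150)&(v>60))
H=dict(lens=.012,spacer=.014,blue=.009,green=.009,ret=.012)
D=dict(lens=.060,spacer=.060,blue=.047,green=.047,ret=.060)
def blobs(f,name,amin=60):
    h,s,v=cv2.split(cv2.cvtColor(f["frame"],cv2.COLOR_RGB2HSV).astype(int))
    m=M[name](h,s,v).astype(np.uint8)*255
    return [c[:,0,:] for c in cv2.findContours(m,cv2.RETR_EXTERNAL,cv2.CHAIN_APPROX_NONE)[0] if cv2.contourArea(c)>amin]
def rings(f,name):
    out=[]
    for c in blobs(f,name):
        p=onz(f,c,H[name]); ctr,r=cv2.minEnclosingCircle(np.float32(p)*1000)
        if abs(2*r/1000-D[name])<.010: out.append((np.round(np.array(ctr)/1000,4),round(2*r/1000,4)))
    return out
E
python3 - <<'E'
from h import *
L=lambda n:np.load(n+".npy",allow_pickle=True).item()
for n in ("w_mid","w_tube","w_sock"):
    f=L(n)
    for k in H: print(n,k,[(o.tolist(),d) for o,d in rings(f,k)])
def rect(f,k,z):
    for c in blobs(f,k):
        (x,y),(w,h),a=cv2.minAreaRect(np.float32(onz(f,c,z)*1000)); print(k,round(x,1),round(y,1),round(w,1),round(h,1),round(a,2),len(c))
rect(L("w_tube"),"white",.012)
rect(L("w_sock"),"sockblue",.03)
rect(L("w_sock"),"red",.15); rect(L("w_mid"),"orange",.076)
E
```

```text
w_mid lens [([0.5576, 0.0484], 0.0587)]
w_mid spacer [([0.4995, 0.2931], 0.0624), ([0.5256, -0.3738], 0.0549), ([0.566, -0.0595], 0.0591)]
w_mid blue [([0.4495, -0.0787], 0.0486)]
w_mid green [([0.4287, 0.0555], 0.0485)]
w_mid ret [([0.4496, -0.1916], 0.0598)]
w_tube lens []
w_tube spacer [([0.4669, -0.3848], 0.0591), ([0.4509, -0.0843], 0.0616), ([0.5155, -0.3789], 0.0585), ([0.5647, -0.0672], 0.0606)]
w_tube blue [([0.4494, -0.0779], 0.0486)]
w_tube green []
w_tube ret [([0.4491, -0.1922], 0.0595)]
w_sock lens [([0.6752, 0.0999], 0.0611), ([0.5582, 0.0482], 0.0587)]
w_sock spacer [([0.5634, -0.0569], 0.0661), ([0.448, -0.0728], 0.0618), ([0.4286, 0.0592], 0.0597)]
w_sock blue [([0.4503, -0.0792], 0.049)]
w_sock green [([0.4296, 0.0551], 0.0485)]
w_sock ret []
white 387.1 -639.8 15.8 25.9 35.49 66
white 429.4 -674.5 24.0 12.0 38.49 54
white 438.7 -550.1 67.7 39.1 68.4 187
white 493.7 -569.5 20.2 12.0 49.64 54
white 493.3 -381.8 108.7 108.0 6.87 411
white 558.5 -646.2 152.7 135.8 10.15 560
sockblue 536.2 259.8 61.8 6.6 83.31 109
sockblue 501.6 295.0 6.1 63.0 83.59 108
sockblue 494.5 233.7 6.2 62.6 83.57 109
sockblue 458.2 268.8 62.7 7.3 83.57 114
sockblue 447.0 -65.0 48.2 47.5 89.64 112
red 525.5 459.9 107.9 21.4 59.6 213
red 418.1 335.3 48.9 12.7 83.85 134
```

View pics/w_mid.png

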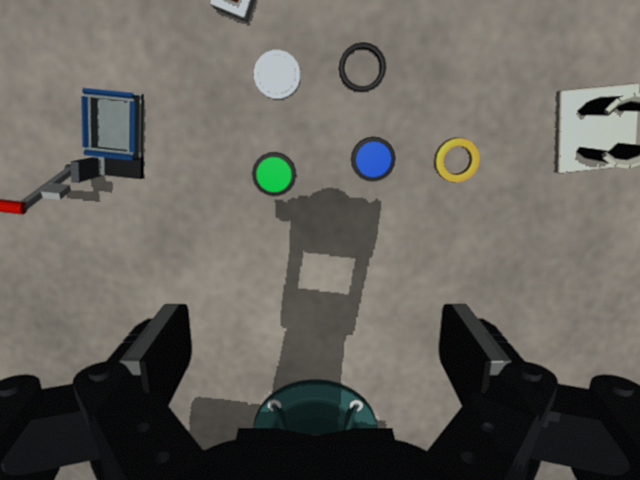

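The views agree to about 1 mm. I'll probe the open fingertips against an empty patch of bench, then place the lens.

```bash
cat >> h.py <<'E'
TUBE=np.array([.4933,-.3818]); A=np.radians(96.87-180)
G=dict(lens=(.5577,.0484),spacer=(.566,-.0595),blue=(.4497,-.0785),green=(.4290,.0553),ret=(.4494,-.1918))
ZP=dict(lens=.010,spacer=.010,blue=.0075,green=.0075,ret=.010)
def look(x,y,z,name=None):
    d=np.array([np.cos(A+np.pi/2),np.sin(A+np.pi/2)])*.07
    arm.movep([x-d[0],y-d[1],z],ori(A)); return snap("wrist",name) if name else arm.grab_frame("wrist")
def find(k):
    g=np.array(G[k]); 
    for z in (.25,.40):
        r=[o for o in rings(look(*g,z),k) if np.hypot(*(o[0]-g))<(.05 if k in("lens","spacer") else .12)]
        if r: return min(r,key=lambda o:np.hypot(*(o[0]-g)))
def pick(k):
    r=find(k); print(k,r); p=r[0]
    arm.movep([*p,.10],ori(A)); arm.movel([*p,ZP[k]],vel=.1)
    arm.clamp(40); print("gap",arm.get_finger_gap(),"F",arm.get_wrist_force()); arm.movel([*p,.15],vel=.2)
    print("gap up",arm.get_finger_gap(),arm.get_time())
def place(k,stack):
    arm.movep([*TUBE,.17],ori(A)); z=ZP[k]+.012+stack+.001
    arm.movel([*TUBE,z+.03],vel=.15); arm.movel([*TUBE,z],vel=.05); print("F",arm.get_wrist_force(),arm.get_position())
    arm.gripper_open(); arm.movel([*TUBE,.17],vel=.2); print("gap",arm.get_finger_gap(),arm.get_time())
E
python3 - <<'E'
from h import *
arm.movep([.35,-.19,.06],ori(A))
arm.movel([.35,-.19,.014],vel=.1)
for z in np.arange(.012,-.004,-.002):
    arm.movel([.35,-.19,z],vel=.02); F=arm.get_wrist_force()[2]; print(round(z,4),round(F,2))
    if F>4: break
arm.movel([.35,-.19,.15],vel=.2)
for k in ("lens",): pick(k)
place("lens",0)
look(*TUBE,.25,"t1")
E
```

```text
0.012 0.34
0.01 1.26
0.008 -0.06
0.006 -0.17
0.004 0.06
0.002 -1.11
0.0 -0.38
-0.002 -0.34
lens (array([0.5575, 0.0484]), 0.0591)
gap 0.05801876333041406 F [-1.24376833 -0.26745369  5.29473688]
gap up 0.05785844366648679 17.425
F [-4.24195642  1.98264383  5.2281056 ] [ 0.49290583 -0.38148206  0.0234074 ]
gap 0.085364101479728 21.9833
```

View pics/t1.png

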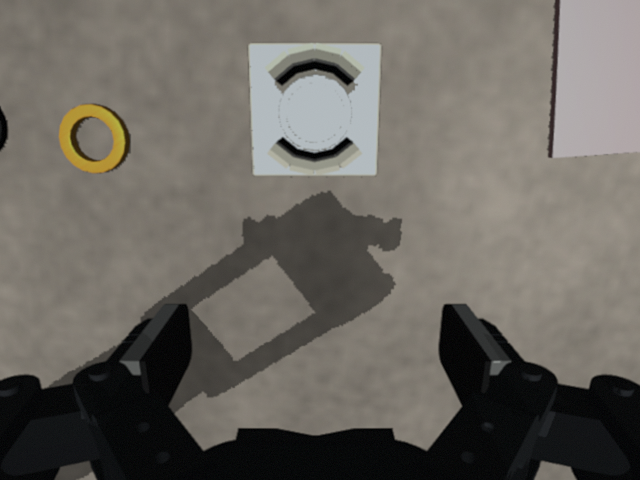

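The lens cell sits centred in the bore at (315,112), between the walls. Next come the spacer and the blue filter.

Run:
```python
from h import *
for k,s in (("spacer",.012),("blue",.026)):
    pick(k)
    if not .05<arm.get_finger_gap()<.065: print("BAD"); break
    place(k,s); look(*TUBE,.25,"t_"+k)
a=[cv2.imread(f'pics/t_{n}.png')[0:200,160:480] for n in ('spacer','blue')]
cv2.imwrite('pics/c2.png',cv2.resize(np.hstack(a),(800,250)))
```

```text
spacer (array([ 0.5662, -0.0605]), 0.0581)
gap 0.057508513332287244 F [0.09500079 0.43914927 6.08560303]
gap up 0.05770618957014276 26.825
F [-2.77986645  2.84746408  5.99081384] [ 0.49273866 -0.38139163  0.03556948]
gap 0.08540522610032737 30.9
blue (array([ 0.4497, -0.0786]), 0.0476)
gap 0.05782515617540149 F [-1.00942282  0.0153238   5.30314147]
gap up 0.05780505973925515 35.7
F [-3.29122895  2.35547982  4.84793627] [ 0.49273071 -0.38141703  0.04679816]
gap 0.08522259992269078 39.5583
```

View pics/c2.png

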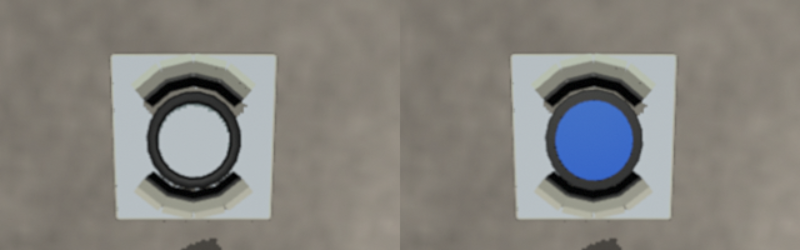

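The spacer and blue filter lie concentric and flat in the tube. Next are the green filter and the retainer.

Run:
```python
from h import *
for k,s in (("green",.035),("ret",.044)):
    pick(k)
    if not .05<arm.get_finger_gap()<.065: print("BAD"); break
    place(k,s); look(*TUBE,.25,"t_"+k)
look(.66,.10,.28,"w_lamp")
a=[cv2.imread(f'pics/t_{n}.png')[0:200,160:480] for n in ('green','ret')]+[cv2.imread('pics/w_lamp.png')[0:200,160:480]]
cv2.imwrite('pics/c3.png',cv2.resize(np.hstack(a),(799,200)))
f=np.load("w_lamp.npy",allow_pickle=True).item()
for c in blobs(f,"orange"): 
    for z in (.076,): print("or",cv2.minAreaRect(np.float32(onz(f,c,z)*1000)))
for c in blobs(f,"white",300): print("wh",cv2.minAreaRect(np.float32(onz(f,c,.034)*1000)))
```

```text
green (array([0.4291, 0.0554]), 0.0477)
gap 0.05781410964278816 F [-1.05798147 -0.84682321  5.77639315]
gap up 0.057775155334459934 44.8083
F [-1.32744969  1.25637813  4.34130862] [ 0.49305494 -0.38156902  0.05577657]
gap 0.08511377442495982 49.0167
ret (array([ 0.4492, -0.1919]), 0.0594)
gap 0.05814332759241837 F [-1.68581031  0.56025227  5.01051439]
gap up 0.05758735085617117 53.4167
F [-2.17053365  2.52766115  4.39071326] [ 0.49285699 -0.38153554  0.06764122]
gap 0.08539317319149324 56.6583
or ((656.273681640625, 93.63368225097656), (18.944293975830078, 35.29606628417969), 68.6519546508789)
wh ((656.4187622070312, 93.81625366210938), (43.21409606933594, 59.41231155395508), 68.55719757080078)
wh ((761.128173828125, -148.50108337402344), (49.64039611816406, 26.014707565307617), 5.683996200561523)
wh ((757.1187744140625, -118.819580078125), (47.58506774902344, 25.89120101928711), 5.57595157623291)
wh ((753.2877197265625, -89.02598571777344), (45.615150451660156, 25.981111526489258), 5.516103744506836)
```

View pics/c3.png

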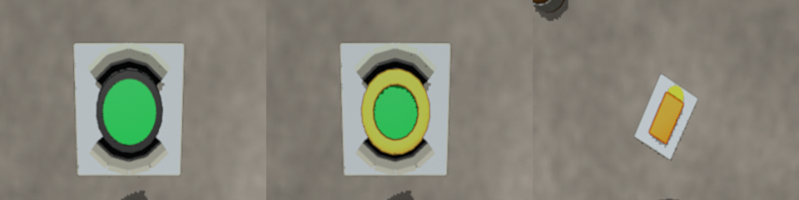

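The green filter and brass ring are stacked concentrically. The lamp's grip measures 19x35 mm with its long axis at -21.4°. I'll check the socket from overhead, then pick and seat the lamp.

Run:
```python
from h import *
f=look(.4975,.2643,.28,"s1")
B=[cv2.minAreaRect(np.float32(onz(f,c,.031)*1000)) for c in blobs(f,"sockblue")]
for b in B: print(np.round([*b[0],*b[1],b[2]],1))
allp=np.vstack([onz(f,c,.031) for c in blobs(f,"sockblue")]); print("all",cv2.minAreaRect(np.float32(allp*1000)))
for c in blobs(f,"red"): print("red",cv2.minAreaRect(np.float32(onz(f,c,.15)*1000)))
for a in (68.65,-111.35): print(a,[arm.inverse_kinematics([*p,.2],ori(np.radians(b))) for p,b in (((.6563,.0937),a),((.4975,.2643),a+14.85))])
```

```text
[458.6 268.6  63.7   7.5  83.6]
[494.2 233.9   6.6  63.2  83.4]
[500.9 295.    6.6  63.6  83.6]
[535.8 260.   63.1   6.7  83.6]
all ((497.0718078613281, 264.46258544921875), (67.94584655761719, 84.78640747070312), 83.50595092773438)
red ((416.93084716796875, 335.5235595703125), (49.862735748291016, 13.925013542175293), 83.7773666381836)
red ((536.8701782226562, 424.1701965332031), (52.652427673339844, 20.552295684814453), 59.62947082519531)
68.65 [array([ 0.05633235,  0.35077571,  1.14006452,  0.        ,  1.65075243,
       -1.14183618]), array([ 0.38769825,  0.12871883,  1.40893974,  0.        ,  1.60393408,
       -1.06965167])]
-111.35 [array([ 5.63323466e-02,  3.50775710e-01,  1.14006452e+00, -4.44089210e-16,
        1.65075243e+00,  1.99975647e+00]), array([0.38769825, 0.12871883, 1.40893974, 0.        , 1.60393408,
       2.07194098])]
```

View pics/s1.png

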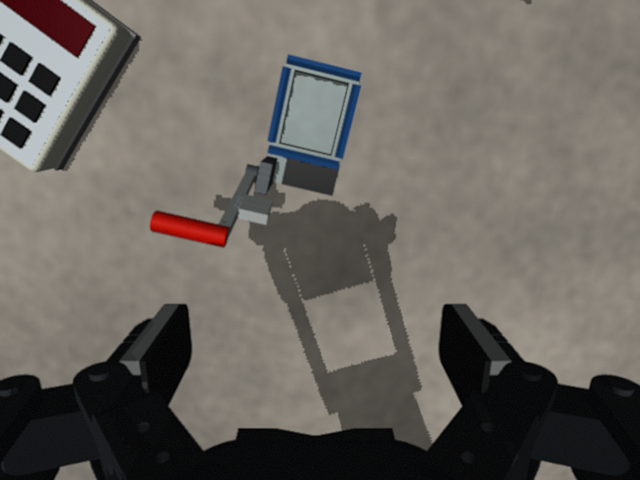

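The blue lead-in is centred at about (315,108), giving socket (0.4973, 0.2644) with its x axis at -6.45°. The red tab is at (190,228), clear of the approach.

Run:
```python
from h import *
a=np.radians(68.65); p=(.6563,.0937); S=(.4973,.2644); b=np.radians(83.55)
arm.movep([*p,.15],ori(a)); arm.movel([*p,.052],vel=.1); arm.clamp(60); print(arm.get_finger_gap(),arm.get_wrist_force())
arm.movel([*p,.18],vel=.15); print(arm.get_finger_gap(),arm.get_wrist_force())
arm.movep([*S,.18],ori(b)); arm.movel([*S,.09],vel=.1)
F0=arm.get_wrist_force(); print(F0)
for z in np.arange(.086,.0605,-.003):
    arm.movel([*S,z],vel=.03); F=arm.get_wrist_force(); print(round(z,3),np.round(F-F0,1),arm.get_position().round(4))
    if F[2]-F0[2]>25: break
snap("scene","sc1")
print(arm.get_time())
cv2.imwrite("pics/c4.png",cv2.resize(cv2.imread("pics/sc1.png")[170:350,300:520],None,fx=3,fy=3))
```

```text
0.019443657512392264 [0.38474061 0.80163078 0.73504913]
0.01954035990070683 [-0.14649976 -0.96847931 -2.58259092]
[-0.78123498  0.59752003 -2.43548878]
0.086 [ 0.  -1.1  0.5] [0.4973 0.2644 0.0861]
0.083 [ 0.4 -1.3 -0.3] [0.4971 0.2643 0.0827]
0.08 [ 1.2 -1.7  1.4] [0.4971 0.2643 0.0796]
0.077 [ 0.4 -0.8 -0.6] [0.4971 0.2643 0.0766]
0.074 [ 0.4 -0.1 -0.4] [0.4971 0.2643 0.0737]
0.071 [ 0.9 -0.7  0.6] [0.4971 0.2643 0.0707]
0.068 [ 1.1 -0.6  0.6] [0.4971 0.2643 0.0677]
0.065 [ 0.9 -0.6 -0.4] [0.4971 0.2643 0.0647]
0.062 [ 1.  -1.4  0.2] [0.4975 0.2645 0.0621]
69.6833
```

View pics/c4.png

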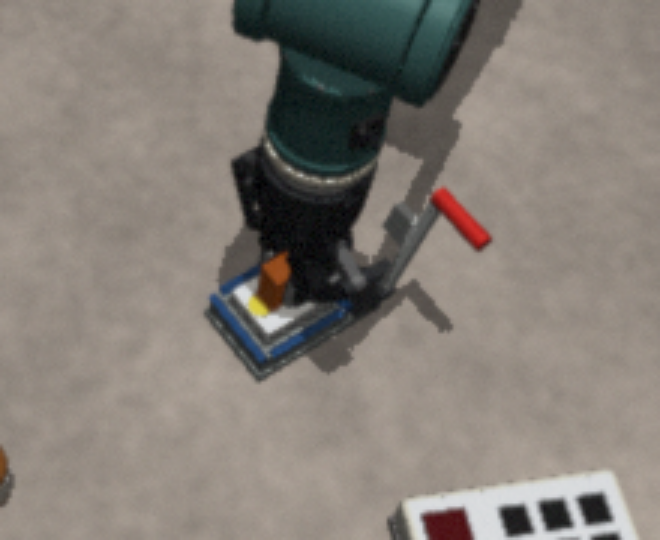

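The lamp block sits evenly inside the blue rim at around (275,310) in the crop, and the lever is still open. I'll release the lamp and close the lever by its tab.

Run:
```python
from h import *
S=np.array([.4973,.2644]); r=np.radians(-6.45); c,s=np.cos(r),np.sin(r)
def T(th):
    X,Y=-.06+.105*np.cos(th),.064; return [S[0]+c*X-s*Y,S[1]+s*X+c*Y,.05+.105*np.sin(th)-.008]
arm.movel([*S,.061],vel=.03); print(arm.get_wrist_force())
arm.gripper_open(); arm.movel([*S,.22],vel=.2)
t0=1.84; t=T(t0); a=goto(t[0],t[1],.25,r); print(a)
arm.movel(t,vel=.1); arm.clamp(20); print("gap",arm.get_finger_gap(),arm.get_wrist_force())
for th in np.linspace(t0,0,14)[1:]:
    arm.movel(T(th),vel=.1); F=arm.get_wrist_force(); print(round(th,2),F.round(1),round(arm.get_finger_gap(),4))
    if np.linalg.norm(F)>60: print("STOP"); break
snap("scene","sc2"); print(arm.get_time())
```

```text
[-1.65559447 -0.27117332  4.39875862]
-0.11257373675363426
gap 0.013023902453805296 [0.00097597 0.53017175 0.11649275]
1.7 [-1.1 -1.   3.4] 0.013
1.56 [-0.2 -0.5  3.6] 0.0132
1.42 [ 0.6 -0.3  2.2] 0.0131
1.27 [0.1 0.4 1.2] 0.0132
1.13 [ 0.   1.7 -0.4] 0.0131
0.99 [ 0.1  1.7 -0.2] 0.0133
0.85 [2.3 2.1 1.3] 0.0131
0.71 [2.6 3.  0.5] 0.0134
0.57 [3.6 2.6 1.3] 0.0135
0.42 [4.1 2.7 0.1] 0.013
0.28 [ 3.6  2.5 -0.1] 0.0131
0.14 [ 6.1  2.8 -0.6] 0.0132
0.0 [6.5 2.7 0.4] 0.0129
78.9
```

Run:
```python
from h import *
p=arm.get_position(); arm.gripper_open(); arm.movel([p[0],p[1],.15],vel=.2); arm.clamp(20)
arm.movel([p[0],p[1],.074],vel=.1); F0=arm.get_wrist_force()[2]
for z in np.arange(.072,.0595,-.001):
    arm.movel([p[0],p[1],z],vel=.02); F=arm.get_wrist_force()[2]-F0; print(round(z,3),round(F,1))
    if F>10: break
arm.movel([p[0],p[1],.20],vel=.2); arm.gripper_open()
look(.4973,.2644,.32,"s2"); look(*TUBE,.3,"t3"); f=snap("scene","sc3"); print(arm.get_time())
im=cv2.imread("pics/s2.png")[0:280,100:420]; i2=cv2.imread("pics/t3.png")[0:280,160:480]; i3=cv2.resize(cv2.imread("pics/sc3.png")[215:320,350:470],(320,280))
cv2.imwrite("pics/c5.png",cv2.resize(np.hstack([im,i3,i2]),(799,233)))
```

```text
0.072 -1.4
0.071 1.2
0.07 0.1
0.069 0.3
0.068 0.5
0.067 5.1
0.066 8.9
0.065 11.4
89.225
```

View pics/c5.png

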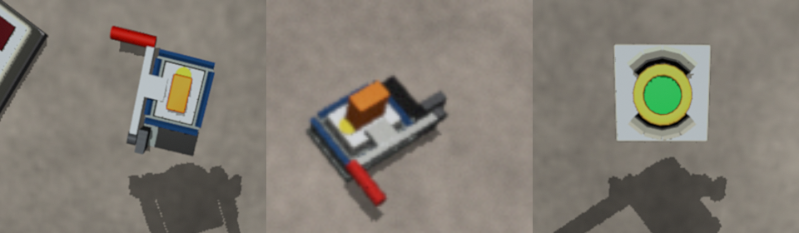

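The lever is shut: its tongue lies over the lamp's shoulder, the red tab is at (135,37), and it stopped firmly at the level height. The optics stack is concentric in the tube at (662,95). Handing in.

Run:
```python
from h import *
f=np.load("t3.npy",allow_pickle=True).item()
H["ret"]=.068; print(rings(f,"ret"),TUBE)
print(arm.job_done())
```

```text
[(array([ 0.4926, -0.382 ]), 0.0595)] [ 0.4933 -0.3818]
the job is handed in; nothing more can be done
None
```

The job is handed in at about 89 s of the 210 s allowed: the lamp is seated with its lever shut, and the lens, spacer, blue, green and brass ring are stacked in order in the tube (no amber filter was there); I was not shown the verdict.

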